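Zero the drill readout with a stylus

ROBOT

A 6-joint arm with a two-finger parallel gripper is mounted at the origin on the work surface. World frame = base frame: x ahead of the robot, y to its left, z up, the work surface at z = 0. Lengths are in mm, angles in rad, forces in N, time in s.
With the tool pointing down it reaches from about 300 to 775 mm from the base axis. Payload 14.6 kg.
Tool frame: the origin (TCP) lies at the very end of the fingers, on their centre line; the grasp point (between the pads) lies 19 mm behind it; z points along the fingers, y is the line along which they close (so a half turn about z gives the same grasp; the last joint's range is limited). The gripper opens to 94 mm and grips with 3 to 60 N. Pads are 16 mm wide; open, the fingers measure 119 mm over their backs; the gripper's body (75 mm by 177 mm) begins 78 mm behind the grasp point.
Start: joints at [1.106, 0.3, 1.521, -0, 1.321, -0.067], TCP at [213.061, 507.044, 168.346] pointing down, gripper open.
Joint ranges: [-3.03, 3.03], [-0.79, 2.21], [0.23, 2.52], [-1.04, 4.18], [0, 3.07], [-2.55, 2.55]. Speed limits (rad/s): [2.22, 2.22, 2.57, 3.14, 3.14, 3.14].

INTERFACE

Orientations are given as [roll, pitch, yaw] about the fixed x, y, z axes, in that order (R = Rz(yaw) Ry(pitch) Rx(roll)).
In Python, from cell import manip gives the robot as it stands.
- The arm moves only by the tool servo_tool, never from a script. Its argument "rows" is a list of rows, each a list of 7 numbers: the turn, a rotation vector about the world's x, y, z in degrees, then the shift along the world's x, y, z in mm, then the closure, from 0 (fully open) to 1 (shut). In form: [[rx, ry, rz, dx, dy, dz, fingers], ...]. A call has 1 to 20 rows; each row shifts and turns the commanded pose from where the row before left it; what a row does not reach is not made up. A row lasts 1/8 s, in which the tool goes at most 62.5 mm and 10.7 degrees, less where a joint would pass 70% of its speed; a pose out of reach is approached as far as the arm can. A call with a gripper value outside its range is refused whole. The fingers move at their own pace and stop on an object; "grip_force" is the grip in N (left out, the last holds). Time passes only in rows, so rows that do not move let the fingers close. It gives the time, the measured TCP pose, the force, the opening and the grip force at its end, in the units of the state.
- manip.read_state(): the state, without advancing time (a new reading comes with each control period).
- manip.camera(name): name is "scene" or "top"; returns the picture (420x560x3 uint8, red, green, blue); there is no depth.
- manip.camera_info(name): a dict with "fx", "fy", "cx", "cy" (pixels), "position" and "rotation" of the camera in the world. Camera axes: x right, y down, z forward; pixel columns grow to the right and rows downward; lengths in mm; the calibration is good to about 2 mm. A picture is of the moment at which its call begins. camera_info takes no time and is no camera call.
- manip.sign_off(): hands the job in; it is judged then, once.
The state is a dict: "clock": time; "joints": joint angles; "qd": joint speeds; "effort": joint torques, N m; "eef_pos": TCP position; "eef_rot": TCP orientation; "wrist_force": force on the tool from outside, world axes, zero at the start; "moment": the same for the moment, N m; "finger_gap": finger opening in mm; "finger_force": force on a finger pad.
Only numpy, scipy, OpenCV 4.12 (cv2) and the standard library are available. Lean on these libraries where they do the work, as an engineer would, in place of code of your own. Each camera call takes 0.05 s, during which the arm holds its last target. There are 200 camera calls.

TASK

Slide the carriage until the round mark on the brass strip sits under the fixed drill tip. Then take the stylus from its wooden stand and with it gently press the zero button, deep in the round well of the sloping readout, holding it down for a full second, without pressing the button in the square well or moving the mark away. Finally hang the stylus upright in its stand again, and leave the other things where they are.

Things in the scene. Friction and masses are not known exactly. Their poses are not given: they have to be found in the camera images.
- track: fixed steel slideway, 322 mm long (along its y), 74 mm wide, with a wooden carriage on it; origin under its centre, z up; the carriage slides along its y axis
- carriage (a joint): travel of the carriage along the track's +y, 0 to 0.13 m; it stays where it is left and needs some 3 to 5 N to move. The carriage is a wooden plate 150 x 70 mm, top 35 mm above the table, with a brass strip clamped on it
- work_mark (a point): centre of the round dark mark, 11 mm across, on the brass strip of the carriage; 39 mm above the table, always in line (along the slide) with the drill tip
- carriage_knob (a point): centre of the top face of the upright round wooden knob on the carriage: 26 mm in diameter, 42 mm high, its foot 35 mm and its top 77 mm above the table; 95 mm from the mark towards the track's -y
- drill: fixed green drill stand beside the track; origin on the table straight below the drill tip, axes parallel to the track's. Column 24 mm thick, 0.155 m high, at (85, 80) mm from the origin, with a thin arm 132 to 148 mm above the table reaching to the chuck (26 mm across, lower end 112 mm above the table)
- drill_tip (a point): the point of the fixed drill bit (6 mm thick, 65 mm long, pointing down), 47 mm above the table, 8 mm over the mark's surface
- console: fixed digital readout box 190 mm wide with a flat aluminium face, 110 x 190 mm, sloping 20 degrees down towards its front (-x, the robot's side); origin on the table under the face's centre, whose height is 85 mm. A dark display lies in the upper half of the face, two wells in the lower half, 90 mm apart
- round_well (a point): centre of the mouth, on the face, of the round well, 15 mm in diameter, on the left seen from the robot (the readout's +y). The zero button, a flat spring plunger 13.6 mm across, lies deep inside it: 14 to 22 mm below the face, a depth that differs each time and is not measured. z points out of the face along the well's axis, x up the slope, y level
- zero_button (a joint): travel of the zero button into its well, 0 (released) to 0.006 m (fully down); its spring takes about 1 N to start and 6 N fully down; it counts as pressed beyond 0.004
- square_well (a point): centre of the mouth of the square well, 16 x 16 mm, on the right seen from the robot; the units button lies in it, 17 mm below the face. Axes as for the round well
- units_button (a joint): travel of the units button, 0 to 0.006 m; leave it alone
- stand: fixed pale wooden block 70 x 70 mm, 75 mm high, with a vertical through hole 22 mm in diameter in its centre; origin under its centre
- stylus: stylus tool 148 mm long: a straight steel rod 7 mm in diameter (tip to 65 mm), a brass collar 36 mm across (65 to 73 mm), a round dark wooden handle 24 mm in diameter (73 to 148 mm). Origin at the tip of the rod, z along the tool from tip to handle. It hangs upright in the stand's hole, collar resting on the block, handle up, tip 10 mm above the table; 0.12 kg
- bangle_stack: bystander: short tube of seven dark red bangles, 72 mm across, 63 mm high, standing; origin under its centre
- side_stack: bystander: tube of eight dark red bangles, 72 mm across, 72 mm high, standing; origin under its centre
- bangle: bystander: single dark red bangle, 72 mm across, 9 mm high, lying flat; origin under its centre
- jar: bystander: clear jar with grey cap, 68 mm across, 85 mm high; origin under its centre; it may have changed places with the stand
- tumbler: bystander: steel tumbler, 70 mm across, 100 mm high; origin under its centre
- brush: bystander: brush lying flat, handle to its -x; origin at its underside
- mallet: bystander: wooden mallet lying flat, head 52 mm thick and 90 mm long, handle to its -x; origin at its underside

How it is judged:
By the outcome, as a careful person would: the job done as asked, in the order asked, and still so for the second after the job is handed in, with the robot touching nothing.
It also fails if it takes over 58 s, if anything falls off the work surface, if the arm or the gripper's body presses on something with over 40 N, if the wrist force passes 120 N, or if a joint passes its speed limit or range.

## Working session

There is one attempt and no reset: what is moved stays moved. The work goes in short steps, Python scripts to look and compute and a tool call to move; the robot and the scene stay as the last step left them, time stands still between calls to the robot, and variables do not carry over. Pictures are saved under pics/ and viewed, at most 10 in all, crops included, and the job is handed in when it is done.

Besides the shell and the picture viewer there is one more tool, called after ">>>" as name([rows], argument=value, ...), one row to a line, values as JSON. servo_tool: Moves the arm, as the interface text tells. Its arguments: {"type":"object","properties":{"rows":{"type":"array","items":{"type":"array","items":{"type":"number"}}},"grip_force":{"type":"number"}},"required":["rows"]}

```bash
mkdir -p pics; ls
python3 - <<'E'
from cell import manip
import cv2
print(manip.read_state())
for n in("scene","top"):
    im=manip.camera(n); cv2.imwrite(f"pics/{n}0.png",im[:,:,::-1]); print(manip.camera_info(n))
E
```

```text
pics
{'clock': 0.0, 'joints': array([ 1.10640584e+00,  3.00459237e-01,  1.52160815e+00,  1.20050358e-05,
        1.32070093e+00, -6.66153754e-02]), 'qd': array([-0.00021633,  0.00215697, -0.00020289,  0.00127212,  0.00133623,
        0.0003755 ]), 'effort': array([ 3.41540792e-03, -5.31806982e+01, -3.52749252e+01,  7.10198446e-02,
        2.43129063e-02, -8.18361264e-05]), 'eef_pos': array([212.9169674 , 506.77093408, 167.78141703]), 'eef_rot': array([-3.14042037e+00, -8.98616528e-05,  2.74381451e+00]), 'wrist_force': array([0.23972368, 0.14091091, 0.13070591]), 'moment': array([-0.00064667, -0.02208075, -0.03483697]), 'finger_force': 0.0, 'finger_gap': 94.01983982616579}
{'fx': 396.06536000781404, 'fy': 396.06536000781404, 'cx': 276.16530669525673, 'cy': 204.9970510929024, 'position': array([1056.47434362,  -60.56549859,  834.30189289]), 'rotation': array([-2.54592475,  0.01236157,  1.44206655])}
{'fx': 445.8652242805938, 'fy': 445.8652242805938, 'cx': 284.6457291099715, 'cy': 203.5090098783028, 'position': array([ 503.83740815,    1.58458259, 1076.4554323 ]), 'rotation': array([-3.07909374, -0.01862329, -1.57447098])}
```

View pics/scene0.png

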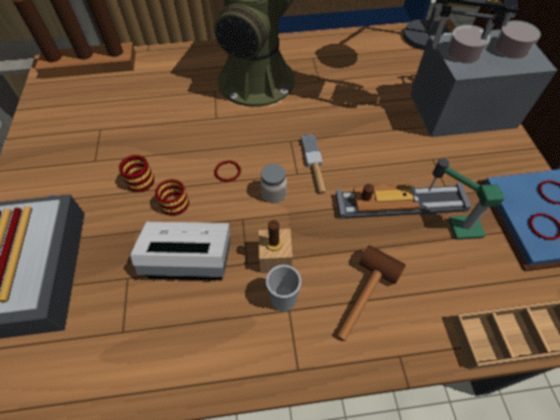

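View pics/top0.png

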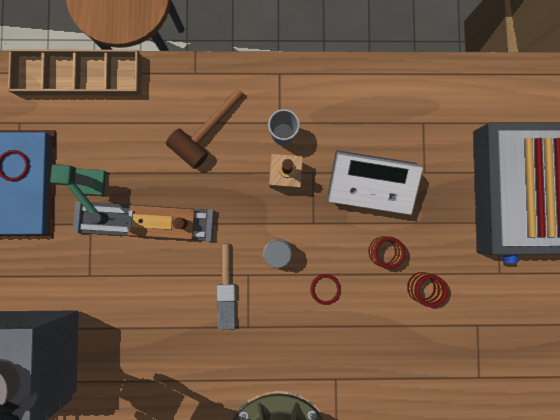

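```bash
cat > h.py <<'E'
import numpy as np, cv2
from scipy.spatial.transform import Rotation as R
from cell import manip
def cam(n):
    c=manip.camera_info(n); return c, R.from_euler('xyz',c['rotation']).as_matrix(), np.array(c['position'])
def ray(n,u,v,z):
    c,M,p=cam(n); d=M@np.array([(u-c['cx'])/c['fx'],(v-c['cy'])/c['fy'],1]); return p+d*(z-p[2])/d[2]
def proj(n,P):
    c,M,p=cam(n); q=(np.atleast_2d(P)-p)@M; return np.c_[q[:,0]/q[:,2]*c['fx']+c['cx'],q[:,1]/q[:,2]*c['fy']+c['cy']]
def grab(n,f):
    im=manip.camera(n)[:,:,::-1].copy(); cv2.imwrite(f"pics/{f}.png",im); return im
def crop(im,u,v,w=160,h=75,s=4):
    return cv2.resize(im[v:v+h,u:u+w],None,fx=s,fy=s,interpolation=cv2.INTER_CUBIC)
E
python3 - <<'E'
from h import *
t=cv2.imread('pics/top0.png');s=cv2.imread('pics/scene0.png')
cv2.imwrite('pics/m1.png',np.vstack([crop(t,70,175),crop(s,330,155)]))
cv2.imwrite('pics/m2.png',np.vstack([crop(t,265,140),crop(s,130,215)]))
E
```

```text
(no output)
```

View pics/m1.png

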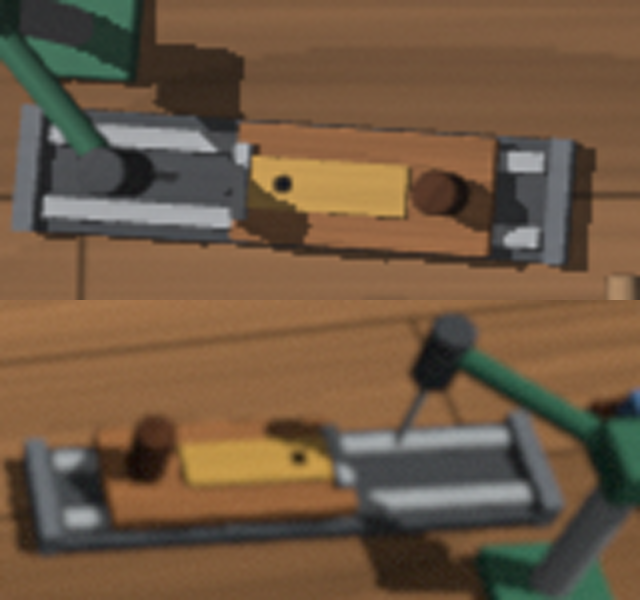

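View pics/m2.png

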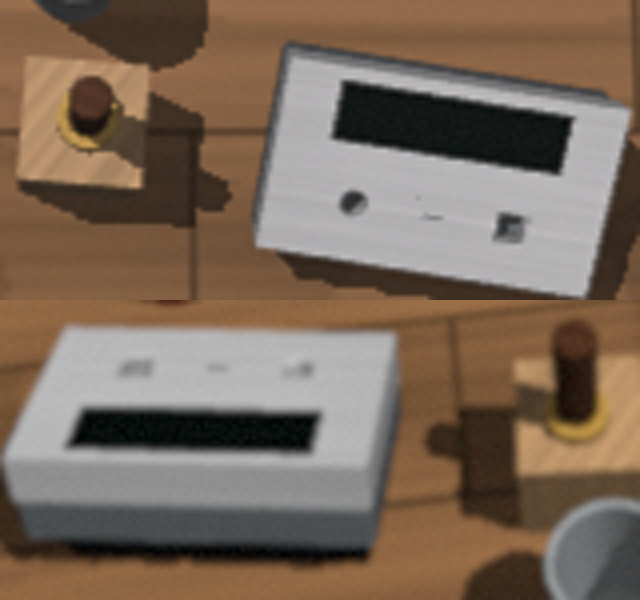

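```bash
cat > m.py <<'E'
from h import *
from scipy.optimize import least_squares
T=lambda u,v,a,b:((u+.5)/4-.5+a,(v+.5)/4-.5+b)
t1=lambda u,v:T(u,v,70,175); s1=lambda u,v:T(u,v-300,330,155)
t2=lambda u,v:T(u,v,265,140); s2=lambda u,v:T(u,v-300,130,215)
def pt(px,n,z): return ray(n,*px,z).round(1)
print('mark',pt(t1(283,184),'top',39),pt(s1(299,457),'scene',39))
print('knob',pt(t1(437,192),'top',77),pt(s1(157,428),'scene',77))
print('tip',pt(s1(401,440),'scene',47))
print('chuck low? top',pt(t1(100,170),'top',150),pt(s1(453,333),'scene',150))
print('stylus top',pt(t2(92,98),'top',158),pt(s2(575,338),'scene',158))
print('collar',pt(t2(88,122),'top',83),pt(s2(576,418),'scene',83))
c=np.array([t2(24,56),t2(150,66),t2(144,188),t2(18,182)]);P=np.array([pt(x,'top',75) for x in c]);print('stand',P.tolist(),P.mean(0))
P=np.array([pt(t2(*x),'top',85) for x in [(287,45),(628,105),(587,298),(257,245)]]);
top=np.array([t2(287,45),t2(628,105),t2(587,298),t2(257,245)]); sc=np.array([s2(380,468),s2(8,460),s2(68,327),s2(398,335)])
L=np.array([[55,95,0],[55,-95,0],[-55,-95,0],[-55,95,0.]])
def W(q,L): return np.array([q[0],q[1],85])+L@(R.from_euler('z',q[2])*R.from_euler('y',-np.radians(20))).as_matrix().T
f=lambda q:np.r_[(proj('top',W(q,L))-top).ravel(),(proj('scene',W(q,L))-sc).ravel()]
r=least_squares(f,[500,-190,0]);q=r.x;print('console',q,r.fun.round(1))
ft=least_squares(lambda q:f(q)[:8],q);print('top only',ft.x,ft.fun.round(1))
M=(R.from_euler('z',q[2])*R.from_euler('y',-np.radians(20))).as_matrix()
def face(n,px):
    c,A,p=cam(n);d=A@np.array([(px[0]-c['cx'])/c['fx'],(px[1]-c['cy'])/c['fy'],1]);o=np.array([q[0],q[1],85]);k=M[:,2]@(o-p)/(M[:,2]@d);w=p+k*d;return w.round(1),((w-o)@M).round(1)
for nm,n,px in [('round','top',t2(353,203)),('square','top',t2(510,228)),('round','scene',s2(298,370)),('square','scene',s2(136,369))]: print(nm,n,*face(n,px))
print('n',M[:,2])
E
python3 m.py
```

```text
mark [529.9 315.8  39. ] [530.9 315.7  39. ]
knob [524.2 218.9  77. ] [524.  221.1  77. ]
tip [532.3 377.5  47. ]
chuck low? top [534.6 376.1 150. ] [533.5 374.2 150. ]
stylus top [643.2 -22.2 158. ] [645.8 -21.5 158. ]
collar [641.  -21.9  83. ] [650.2 -22.8  83. ]
stand [[679.8, 14.1, 75.0], [674.0, -57.3, 75.0], [604.6, -53.5, 75.0], [608.1, 17.6, 75.0]] [641.625 -19.775  75.   ]
console [ 6.10389918e+02 -2.17132874e+02 -1.55215432e-01] [-0.   2.1 -0.4  0.2 -1.5 -1.1 -1.3 -0.5 -2.   0.  -0.8  0.3 -0.1  0.5
  0.2 -0.2]
top only [ 6.10752579e+02 -2.18887662e+02 -1.58701127e-01] [ 0.9  1.8  0.4  0.2 -0.8 -1.2 -0.6 -0.9]
round top [ 595.6 -171.4   77.1] [-23.   42.9  -0. ]
square top [ 581.3 -260.1   77. ] [-23.5 -47.   -0. ]
round scene [ 596.6 -171.2   77.5] [-22.1  43.3  -0. ]
square scene [ 584.1 -260.2   78. ] [-20.6 -46.6   0. ]
n [-0.33790846  0.0528739   0.93969262]
```

>>> servo_tool([
  [0,0,-6,26,-24,0,0],
  [0,0,-6,26,-24,0,0],
  [0,0,-6,26,-24,0,0],
  [0,0,-6,26,-24,0,0],
  [0,0,-6,26,-24,0,0],
  [0,0,-6,26,-24,0,0],
  [0,0,-6,26,-24,0,0],
  [0,0,-6,26,-24,0,0],
  [0,0,-6,26,-24,0,0],
  [0,0,-6,26,-24,0,0],
  [0,0,-6,26,-24,0,0],
  [0,0,-4.7,25,-23.5,0,0],
  [0,0,0,0,0,-20,0],
  [0,0,0,0,0,-20,0],
  [0,0,0,0,0,-20,0],
  [0,0,0,0,0,0,0],
  [0,0,0,0,0,0,0],
])

```text
clock: 2.22
eef_pos: [524.3, 219.7, 109.1]
eef_rot: [3.141, -0.0, 1.51]
wrist_force: [-0.0, 0.2, -0.3]
finger_gap: 93.8
finger_force: 0.0
```

>>> servo_tool([
  [0,0,0,0,0,-15,0],
  [0,0,0,0,0,-15,0],
  [0,0,0,0,0,-15,0],
  [0,0,0,0,0,-12,0],
  [0,0,0,0,0,0,0],
  [0,0,0,0,0,0,0.6],
  [0,0,0,0,0,0,0.8],
  [0,0,0,0,0,0,0.8],
  [0,0,0,0,0,0,0.8],
  [0,0,0,0,0,0,0.8],
  [0,0,0,0,0,0,0.8],
], grip_force=15)

```text
clock: 3.6
eef_pos: [524.1, 219.6, 51.3]
eef_rot: [-3.142, -0.0, 1.51]
wrist_force: [0.4, -0.3, -0.0]
finger_gap: 37.4
finger_force: 0.0
```

>>> servo_tool([
  [0,0,0,0,0,0,0.85],
  [0,0,0,0,0,0,0.85],
  [0,0,0,0,0,0,0.85],
  [0,0,0,0,0,0,0.85],
])

```text
clock: 4.1
eef_pos: [524.1, 219.5, 51.3]
eef_rot: [-3.142, -0.0, 1.51]
wrist_force: [1.0, 0.2, 0.2]
finger_gap: 14.5
finger_force: 0.0
```

Run:
```python
from h import *
t=grab('top','top1');s=grab('scene','scene1')
cv2.imwrite('pics/m3.png',np.vstack([crop(t,70,175),crop(s,330,155)]))
print(manip.read_state())
```

```text
{'clock': 4.2, 'joints': array([3.32221542e-01, 4.60401158e-01, 1.58835337e+00, 2.08884795e-05,
       1.09283604e+00, 3.93201839e-01]), 'qd': array([-1.72583534e-03, -2.72102282e-05,  1.27158975e-03,  3.48531733e-04,
       -2.71302810e-04, -9.86675709e-04]), 'effort': array([-8.11647787e-04, -5.84564853e+01, -3.15798926e+01,  6.65264181e-02,
       -1.34447351e-02, -6.93711968e-05]), 'eef_pos': array([524.07156234, 219.53245592,  51.34301348]), 'eef_rot': array([-3.14158748e+00, -1.79325349e-05,  1.50980642e+00]), 'wrist_force': array([-0.0973861 , -0.31497049, -0.23400697]), 'moment': array([-0.07043427,  0.06922826,  0.03000487]), 'finger_force': 0.0, 'finger_gap': 14.159685423099766}
```

View pics/m3.png

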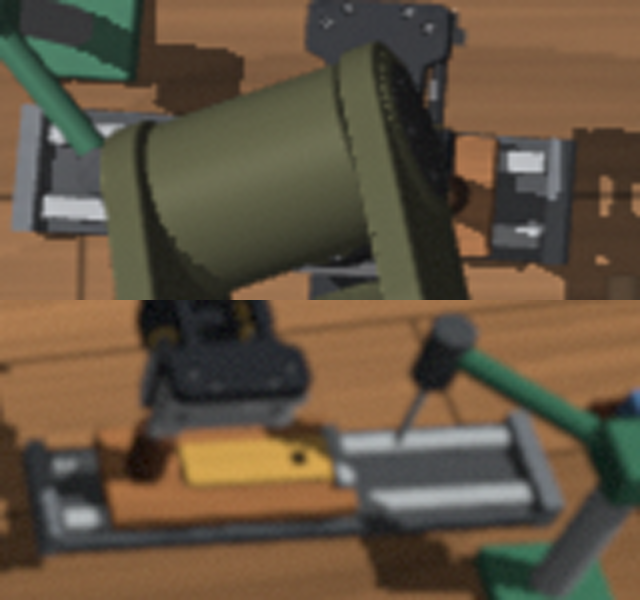

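Run:
```python
from h import *
P=[(524+x,219.5+y,z) for x,y,z in [(88,-37,148),(88,37,148),(0,0,51),(0,0,70),(0,-97,39),(0,0,77)]]
s=proj('scene',P);t=proj('top',P)
print(((s-[330,155])*4+[0,300]).round(0));print(((t-[70,175])*4).round(0))
```

```text
[[152. 487.]
 [289. 471.]
 [145. 452.]
 [151. 434.]
 [-14. 482.]
 [153. 427.]]
[[478.  19.]
 [335.  19.]
 [444. 192.]
 [437. 191.]
 [617. 192.]
 [434. 191.]]
```

Run:
```python
from h import *
t=cv2.imread('pics/top1.png');s=cv2.imread('pics/scene1.png')
cv2.imwrite('pics/m4.png',cv2.convertScaleAbs(np.hstack([crop(t,140,165,70,75,7),crop(s,335,125,42,75,7)]),alpha=1.8,beta=15))
```

```text
(no output)
```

View pics/m4.png

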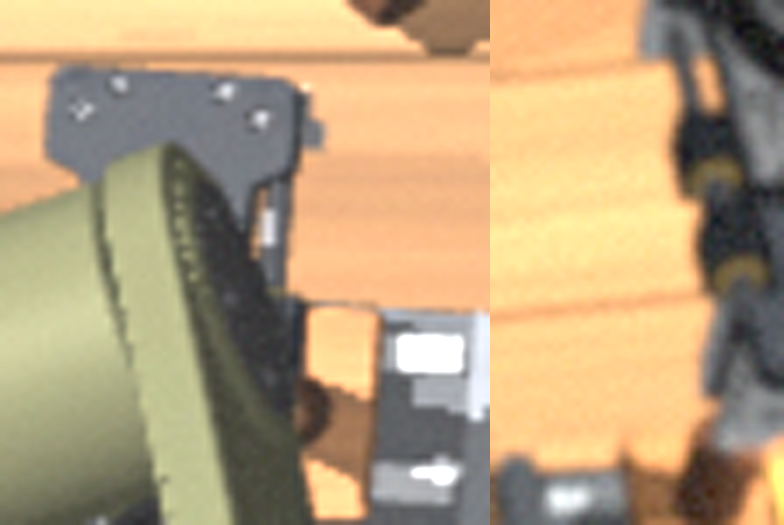

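Run:
```python
from h import *
s=cv2.imread('pics/scene1.png')
cv2.imwrite('pics/m5.png',cv2.convertScaleAbs(crop(s,290,0,200,215,2.75),alpha=1.6,beta=15))
for u,v in[(370,188),(367,182),(404,182)]:
  for z in (51,77,100,148): print(u,v,ray('scene',u,v,z).round(0))
```

```text
370 188 [510. 232.  51.]
370 188 [528. 223.  77.]
370 188 [544. 214. 100.]
370 188 [578. 196. 148.]
367 182 [491. 230.  51.]
367 182 [510. 220.  77.]
367 182 [527. 212. 100.]
367 182 [561. 194. 148.]
404 182 [504. 320.  51.]
404 182 [522. 308.  77.]
404 182 [538. 296. 100.]
404 182 [572. 273. 148.]
```

View pics/m5.png

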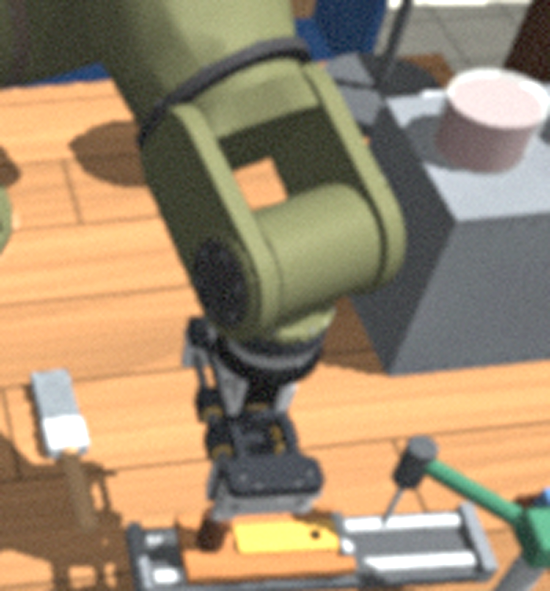

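Run:
```python
from h import *
def tri(a,b):
    A=[];B=[]
    for n,(u,v) in (('top',a),('scene',b)):
        p=cam(n)[2];d=ray(n,u,v,0)-p;d/=np.linalg.norm(d);Q=np.eye(3)-np.outer(d,d);A.append(Q);B.append(Q@p)
    x=np.linalg.lstsq(np.vstack(A),np.hstack(B),rcond=None)[0];return x.round(0)
print(tri((147,175),(406,179)),tri((183,177),(368,181)))
s=manip.read_state();print(s['eef_pos'],s['finger_gap'])
# knob triangulated from first pictures
print(tri((70+437/4,175+192/4),(330+157/4,155+128/4)))
```

```text
[613. 249. 215.] [608. 177. 216.]
[524.07156234 219.53245592  51.34301348] 14.159685423099766
[524. 220.  75.]
```

>>> servo_tool([
  [0,0,0,0,0,15,0.85],
  [0,0,0,0,0,20,0.85],
  [0,0,0,0,0,20,0.85],
  [0,0,0,0,0,15,0.85],
  [0,0,0,0,0,0,0.85],
  [0,0,0,0,0,0,0.85],
])

```text
clock: 4.95
eef_pos: [523.8, 219.4, 120.7]
eef_rot: [-3.141, 0.0, 1.51]
wrist_force: [-0.9, -0.2, 0.5]
finger_gap: 13.9
finger_force: 0.0
```

Run:
```python
from h import *
t=grab('top','top2');s=grab('scene','scene2')
z=manip.read_state()['eef_pos'];print(z,((proj('scene',z)-[330,120])*6).round(0))
cv2.imwrite('pics/m6.png',cv2.convertScaleAbs(crop(s,330,120,100,95,6),alpha=1.6,beta=15))
```

```text
[523.70408467 219.43042454 120.56192698] [[250. 331.]]
```

View pics/m6.png

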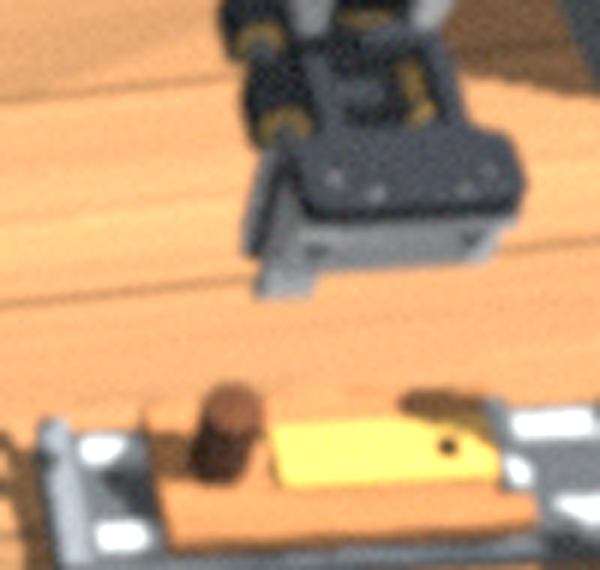

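Run:
```python
from h import *
for z in (110,120,130,140,150,160): print(z,ray('scene',377.5,168.7,z).round(0))
t=cv2.imread('pics/top2.png')
cv2.imwrite('pics/m7.png',cv2.convertScaleAbs(np.hstack([crop(t,130,150,90,110,5)]),alpha=1.6,beta=15))
```

```text
110 [499. 242. 110.]
120 [507. 238. 120.]
130 [514. 234. 130.]
140 [522. 230. 140.]
150 [530. 226. 150.]
160 [537. 221. 160.]
```

>>> servo_tool([
  [0,0,0,0,0,-15,0.85],
  [0,0,0,0,0,-15,0.85],
  [0,0,0,0,0,-7,0.85],
  [0,0,0,0,0,-2,0.85],
  [0,0,0,0,0,-2,0.85],
  [0,0,0,0,0,-2,0.85],
  [0,0,0,0,0,-2,0.85],
])

```text
clock: 5.92
eef_pos: [524.2, 219.6, 76.5]
eef_rot: [3.141, -0.0, 1.51]
wrist_force: [0.3, 0.2, -0.0]
finger_gap: 13.9
finger_force: 0.0
```

>>> servo_tool([
  [0,0,0,0,0,-12,0.85],
  [0,0,0,0,0,-12,0.85],
  [0,0,0,0,0,-2,0.85],
  [0,0,0,0,0,-1.5,0.85],
  [0,0,0,0,0,-1.5,0.85],
  [0,0,0,0,0,0,0.85],
])

```text
clock: 6.68
eef_pos: [524.1, 219.6, 47.5]
eef_rot: [3.141, -0.0, 1.51]
wrist_force: [-0.4, -0.9, -0.6]
finger_gap: 14.0
finger_force: 0.0
```

>>> servo_tool([
  [0,0,0,0,0,-1.5,0.85],
  [0,0,0,0,0,-1.5,0.85],
  [0,0,0,0,0,-1.5,0.85],
  [0,0,0,0,0,0,0.85],
])

```text
clock: 7.18
eef_pos: [524.0, 219.5, 42.7]
eef_rot: [-3.141, 0.0, 1.51]
wrist_force: [-0.3, 0.4, 0.3]
finger_gap: 14.1
finger_force: 0.0
```

Run:
```python
from h import *
s=grab('scene','scene3');o=cv2.imread('pics/scene0.png').astype(int)
d=np.abs(s.astype(int)-o).sum(2)>90
for r in range(176,206): print(r,''.join('#' if x else '.' for x in d[r,340:430]))
print(manip.read_state()['wrist_force'])
```

```text
176 ..........................#########################################.......................
177 .........................#########################################........................
178 .........................##########################################.......................
179 .........................#########################################........................
180 .........................#########################################........................
181 .........................########################################.........................
182 .........................########################################.........................
183 .........................######################################...........................
184 ..........................#.......#########################...............................
185 ..................................#######################....##...........................
186 ..................................######################...####...........................
187 ..................................#################
[... 1087 characters left out ...]
9 ###.......................................................................................
200 #####.....................................................................................
201 #######...................................................................................
202 ###.####..................................................................................
203 ##...#####................................................................................
204 ##......#.................................................................................
205 ##........................................................................................
[ 0.03083524 -0.28785854  0.44788951]
```

Run:
```python
from h import *
print(proj('scene',[(0,0,0),(0,0,100),(75,0,0),(0,75,0),(0,-75,0)]).round(0),proj('top',[(75,0,0),(100,0,0),(120,0,0)]).round(0))
print(ray('top',278,396,10),ray('scene',256,102,0),ray('scene',217,85,10),ray('scene',296,82,10))
s=cv2.imread('pics/scene0.png');t=cv2.imread('pics/top0.png')
cv2.imwrite('pics/m8.png',cv2.convertScaleAbs(np.hstack([crop(s,195,30,120,85,3),crop(t,220,370,120,50,3).repeat(1,0) if 0 else cv2.copyMakeBorder(crop(t,220,370,120,50,3),0,105,0,0,cv2.BORDER_CONSTANT)]),alpha=1.6,beta=15))
```

```text
[[256.  80.]
 [254.  53.]
 [258.  95.]
 [279.  78.]
 [233.  82.]] [[277. 414.]
 [277. 403.]
 [277. 395.]]
[120.54182973  -1.36110161  10.        ] [104.1886845  -10.57953543   0.        ] [  19.19321045 -125.8893154    10.        ] [ 40.80276241 124.2746376   10.        ]
```

View pics/m8.png

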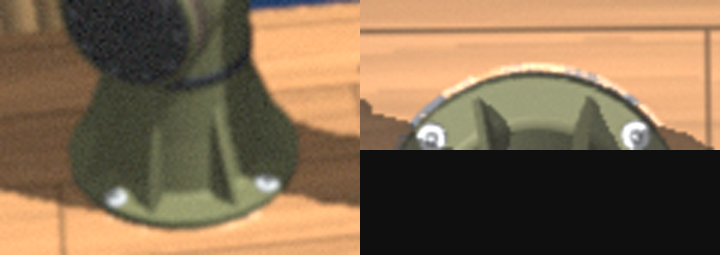

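>>> servo_tool([
  [0,0,0,0,0,-1,0.85],
  [0,0,0,0,0,-1,0.85],
  [0,0,0,0,0,-1,0.85],
  [0,0,0,0,0,0,0.85],
])

```text
clock: 7.72
eef_pos: [524.1, 219.6, 40.2]
eef_rot: [3.142, -0.0, 1.51]
wrist_force: [-2.5, -0.9, 4.0]
finger_gap: 13.8
finger_force: 2.4
```

Run:
```python
from h import *
for f in('scene0','scene1','scene3'):
    a=cv2.imread(f'pics/{f}.png').astype(int)
    print(f,'R-B then sum/3')
    for r in range(180,202,1): print(r,' '.join('%3d'%x for x in (a[r,360:386,2]-a[r,360:386,0])),'|',' '.join('%3d'%x for x in a[r,360:386].mean(1)))
```

```text
scene0 R-B then sum/3
180  74  76  77  74  76  76  76  75  77  74  76  77  77  75  76  76  75  77  77  76  74  77  77  76  75  77 | 103 103 105 104 103 102 105 104 102 106 105 107 105 106 104 104 100 105 103 103 103 103 104 103 104 103
181  75  76  76  77  78  76  76  75  76  78  76  76  78  75  77  78  74  75  77  77  76  76  76  77  75  75 | 100 105 102 104 102 103 103 103 102 102 105 102 102 104 102 104 104 100 103 103 101 104 103 103 102 103
182  74  74  75  75  74  74  74  74  73  73  72  75  77  77  76  76  77  76  72  74  74  77  75  74  75  76 | 104 101 102 103 103 105  98  98 100  98 100 101 101 101 100  99 101 100 101 101 103 100 102 102 103 104
183  75  73  73  77  74  71  67  66  64  65  70  71  72  75  72  75  73  73  74  75  76  75  77  76  78  79 | 102 102 103  99  99  94  86  85  86  85  86  91  98  98 100  99 100  96  99 101 103 103 102 104 103 102
184  75  73  73  73  69  64  55  54  55  53  56  62  67  71  72  73  73  74  74  74  79  80  80  80  80  80 |  99 102  98  99  91  83  70  63  63  65  70  78  86  91  95  96  98  98  99 101 103 104 106 107 107 106
185  77 
[... 12389 characters left out ...]
86 105 107  95  82 106 139 147 150 149 152 148 152 150 151
199  54  53  46  27  22  24  22  28  35  49  66  84  92  93  84  73  86 111 125 126 127 125 126 122 124 124 |  56  49  42  33  22  24  28  35  41  56  76  97 106 109  98  80  95 127 143 147 146 144 144 144 142 142
200  75  75  64  53  45  47  49  46  55  70  82  90  95  96  90  80  79  96 109 113 111 112 110 110 107 108 |  86  82  75  57  54  51  49  53  61  78  95 105 110 108 103  91  92 114 127 128 132 128 128 124 125 127
201  95  94  87  78  78  76  76  77  80  87  92  96  94  95  92  87  83  87  95  97  96  95  93  92  90  90 | 108 106 102  92  85  86  85  86  90  96 106 110 108 108 107  99  96 103 109 109 109 109 111 105 104 108
```

>>> servo_tool([
  [0,0,0,0,0,10,0.85],
  [0,0,0,0,0,10,0.5],
  [0,0,0,0,0,0,0.4],
  [0,0,0,0,0,0,0.4],
  [0,0,0,0,0,0,0.4],
  [0,0,0,0,0,0,0.4],
  [0,0,0,0,0,-8,0.4],
  [0,0,0,0,0,-8,0.4],
  [0,0,0,0,0,-8,0.4],
  [0,0,0,0,0,0,0.4],
])

```text
clock: 8.98
eef_pos: [523.6, 219.4, 35.0]
eef_rot: [-3.14, 0.001, 1.51]
wrist_force: [0.2, -0.5, 0.7]
finger_gap: 56.3
finger_force: 0.0
```

>>> servo_tool([
  [0,0,0,0,0,-3,0.4],
  [0,0,0,0,0,-3,0.4],
  [0,0,0,0,0,-3,0.4],
  [0,0,0,0,0,-3,0.4],
  [0,0,0,0,0,0,0.4],
])

```text
clock: 9.6
eef_pos: [523.9, 219.5, 23.6]
eef_rot: [-3.141, 0.0, 1.51]
wrist_force: [-0.8, -0.1, -0.4]
finger_gap: 56.2
finger_force: 0.0
```

>>> servo_tool([
  [0,0,0,0,0,-3,0.4],
  [0,0,0,0,0,-3,0.4],
  [0,0,0,0,0,-3,0.4],
  [0,0,0,0,0,0,0.6],
  [0,0,0,0,0,0,0.9],
  [0,0,0,0,0,0,0.9],
  [0,0,0,0,0,0,0.9],
  [0,0,0,0,0,0,0.9],
])

```text
clock: 10.6
eef_pos: [523.3, 219.6, 14.9]
eef_rot: [-3.14, 0.0, 1.51]
wrist_force: [-4.7, 0.4, 2.9]
finger_gap: 25.7
finger_force: 15.0
```

>>> servo_tool([
  [0,0,0,0.3,5,0,0.9],
  [0,0,0,0.3,5,0,0.9],
  [0,0,0,0.3,5,0,0.9],
  [0,0,0,0.3,5,0,0.9],
  [0,0,0,0.3,5,0,0.9],
  [0,0,0,0.3,5,0,0.9],
  [0,0,0,0.3,5,0,0.9],
  [0,0,0,0.3,5,0,0.9],
  [0,0,0,0.3,5,0,0.9],
  [0,0,0,0.3,5,0,0.9],
  [0,0,0,0.3,5,0,0.9],
  [0,0,0,0.3,5,0,0.9],
  [0,0,0,0,1,0,0.9],
  [0,0,0,0,0,0,0.9],
  [0,0,0,0,0,0,0.9],
], grip_force=25)

```text
clock: 12.48
eef_pos: [527.6, 280.8, 14.9]
eef_rot: [-3.141, -0.001, 1.51]
wrist_force: [-5.4, 3.0, 3.1]
finger_gap: 25.3
finger_force: 25.0
```

Run:
```python
from h import *
s=grab('scene','scene4');t=grab('top','top4')
print(proj('scene',[(533,377,47),(533,377,39)]))
for r in range(184,206): print(r,' '.join('%3d'%x for x in s[r,414:446].mean(1)))
```

```text
[[429.76495921 189.86620934]
 [428.76433805 191.78758941]]
184  44  44  43  45  43  46  43  44  49  57  58  48  45  48  45  45  47  46  57  82 106 130 149 155 142 123 113 109 101  91  85  98
185  40  43  44  42  42  41  44  46  50  57  55  49  44  46  43  47  42  41  58  77  99 134 165 173 161 134 115 110 106  93  79  86
186  38  35  38  34  40  34  38  37  38  42  43  38  36  36  36  36  35  47  63  75  87 117 159 178 169 141 119 114 114 109  99 101
187  31  30  30  29  31  27  19  25  28  29  30  31  29  26  31  31  45  70  91  93  91 108 141 172 173 155 138 136 141 143 141 139
188  33  31  33  32  30  30  36  35  38  36  40  39  47  48  49  53  72 100 123 126 121 115 131 164 178 174 165 163 169 172 171 171
189  46  52  51  53  59  57  57  58  55  56  59  62  69  76  79  82  98 124 143 147 142 125 122 152 176 182 178 175 177 176 175 175
190  63  69  69  65  72  69  72  69  66  61  63  72  82  88  92  92 114 137 147 151 145 125 110 136 169 181 180 173 169 162 162 160
191  73  75  75  74  78  76  75  71  68  62  63  77  87  85  77  80 104 134 148 152 147 124 105 121 158 178 174 156 1
[... 1162 characters left out ...]
 106  96  87  88  95 103 102  97  88  88
201 107 102 103  96  90  84  72  54  47  46  46  49  54  70  84  94 103 107 110 109 110 112 111 107 106 105 104 105 103 108 114 119
202 109 110 107 107 106 103  89  70  55  50  47  47  47  51  59  74  84  95 105 110 111 112 110 111 113 110 110 110 113 126 145 155
203 109 109 113 110 112 109 102  88  81  65  56  50  47  45  51  51  63  77  91 102 108 110 111 111 113 112 110 114 117 135 155 169
204 113 108 110 111 110 110 109 106 101  92  78  64  55  50  48  50  48  57  73  86  95 104 108 105 109 109 107 104 109 126 150 168
205 108 109 109 107 109 109 110 109 108 102  95  85  72  56  51  48  45  48  52  62  72  88  92  89  90  90  90  88  91 106 131 149
```

Run:
```python
from h import *
o=cv2.imread('pics/scene0.png').astype(int)
for f in('scene0','scene4'):
    o=cv2.imread(f'pics/{f}.png').astype(int)
    for r in range(174,194): print(r,' '.join('%3d'%x for x in o[r,422:448].mean(1)))
for x,y in((533,377),(533.6,376)): print(proj('scene',[(x,y,z) for z in(47,60,75,90,105,112)]).round(1).tolist())
print('mark',ray('scene',428.8,192.4,39))
```

```text
174 100 101  99 102 102 100 101 103 102  98  76  47  26  20  24  21  26  22  24  28  34  60  85  95  90  70
175  99 101 102 102 103 105 105 106 107 103  89  66  37  28  25  23  22  24  26  29  49  77  99 107 101  91
176 101 105 104 102 104 105 108 108 111 110 103  81  57  33  25  23  25  27  28  41  64  88 105 108 108 103
177 108 107 107 107 107 108 108 110 108 108 107  89  70  43  46  46  46  45  46  58  81  97 103 103 103 101
178 109 107 112 108 107 107 108 106 109 107 103  93  75  58  72  78  82  79  74  74  86  99 102 104 104 105
179 106 104 105 104 108 104 105 103 104 106  98  84  71  74  91  97 100  97  92  82  84  96 103 105 103 102
180 104 103 105 102 107 105 106 105 102 101  92  76  73  87 101 104 108 101  96  86  79  90  99 105 102 103
181 106 106 104 104 105 106 106 103 105 100  87  74  80  93 104 103 106 105  99  91  80  83  96 100 101 103
182 106 105 104 108 102 103 106 102 102  92  79  73  88 100 102 104 104 102 100  97  86  80  88 100 104 101
183 106 107 106 106 107 107 106 105  97  85  72  81  96 103 104 106 105 103 106 100  89  80  87 100 103 104
184 103 105 106 105 
[... 2759 characters left out ...]
 175 177 176 175 175 175 174
190  66  61  63  72  82  88  92  92 114 137 147 151 145 125 110 136 169 181 180 173 169 162 162 160 160 161
191  68  62  63  77  87  85  77  80 104 134 148 152 147 124 105 121 158 178 174 156 139 131 125 126 129 125
192  69  65  73  85  91  80  52  46  77 118 145 153 148 135 112 112 148 174 173 147 110  92  89  88  93  90
193  84  87  95 102 105  92  64  50  71 114 143 151 153 145 123 104 134 170 176 155 115  80  69  74  79  77
[[429.8, 189.9], [431.4, 186.7], [433.4, 182.9], [435.4, 179.1], [437.4, 175.1], [438.4, 173.2]]
[[429.5, 190.1], [431.1, 186.9], [433.1, 183.2], [435.1, 179.3], [437.1, 175.4], [438.1, 173.5]]
mark [534.80730706 376.44983144  39.        ]
```

>>> servo_tool([
  [0,0,0,-0.1,-1.5,0,0.9],
  [0,0,0,0,0,0,0.9],
  [0,0,0,0,0,0,0.4],
  [0,0,0,0,0,0,0.3],
  [0,0,0,0,0,0,0.3],
  [0,0,0,0,0,0,0.3],
  [0,0,0,0,0,0,0.3],
  [0,0,0,0,0,20,0.3],
  [0,0,0,0,0,30,0.3],
  [0,0,0,0,0,40,0.3],
  [0,0,0,-10,-20,50,0.3],
  [0,0,0,-10,-40,0,0.3],
  [0,0,0,0,-40,0,0.3],
  [0,0,0,0,-40,0,0.3],
  [0,0,0,0,-20,0,0.3],
])

```text
clock: 14.45
eef_pos: [507.5, 117.4, 155.1]
eef_rot: [3.141, 0.0, 1.509]
wrist_force: [0.4, 0.1, -0.1]
finger_gap: 65.8
finger_force: 0.0
```

Run:
```python
from h import *
s=grab('scene','scene5');t=grab('top','top5')
for r in range(184,200): print(r,' '.join('%3d'%x for x in s[r,414:440].mean(1)))
print('scene0 mark')
o=cv2.imread('pics/scene0.png')
for r in range(189,199): print(r,' '.join('%3d'%x for x in o[r,396:414].mean(1)))
print('top mark')
for r in range(214,227): print(r,' '.join('%3d'%x for x in t[r,95:128].mean(1)))
print(proj('scene',[(533,375,39)]),proj('top',[(533,375,39)]))
```

```text
184 110 110 111 115 114 114 111 110 109 107 108 106 106 108 107 103  92  77  77  96 122 145 155 146 132 116
185 113 111 112 115 115 116 114 111 111 109 110 109 113 110 110 101  86  75  79  94 119 153 172 167 142 120
186 113 114 114 115 113 113 113 113 110 111 113 114 114 112 111  98  82  79  85  84 102 141 172 174 151 124
187 108 114 116 118 118 117 119 118 119 117 121 120 120 119 112  92  79  90 105  93  90 125 164 177 164 142
188  96 109 118 125 126 130 130 134 136 135 137 136 139 136 117  88  90 117 130 120 109 114 152 176 176 165
189  80  96 111 119 123 132 139 142 144 149 148 147 148 142 116  93 106 134 147 141 123 113 138 171 180 182
190  70  83 101 109 113 118 121 126 137 141 144 146 148 131 108  92 118 143 152 147 135 118 125 160 181 181
191  67  86 104 112 111 107 101 103 112 118 118 123 125 104  85  82 117 141 153 151 144 125 121 146 177 180
192  65  83  99 106 119 119 117 106  95  94 100 109 103  76  47  60 101 135 151 153 149 135 122 139 169 178
193  64  72  76  86 100 120 132 133 120 119 122 123 111  77  47  52  94 132 148 153 153 139 118 124 160 175
194  60  61  67  65 
[... 2536 characters left out ...]
  27  25  63 149 163 161 160 160 160 158 156 155 159 156 149 103  83  71  68  67  81  92 136  96
223  67  57  44  36  31  32  46  56  47  57  50  81 156 166 164 161 162 161 163 161 160 160 160 161 158 155 104  84  83  71  69  81  75
224  99  98  85  80  80  87 124 147 132 148  92  85 151 163 162 162 162 162 162 163 163 163 162 163 162 163 161 160 156 107  87  76  72
225 181 179 161 150 149 158 185 193 190 165  94  79 108 114 116 131 135 135 135 138 154 159 160 159 158 162 161 162 164 159 156 101  76
226 186 185 182 182 182 182 190 195 196 164  90  59  68 110 119 121 120 120 120 120 123 123 123 122 101  95  94  96 109 113 113  84  76
[[427.97981245 191.87763261]] [[114.62897362 219.35862119]]
```

>>> servo_tool([
  [0,0,0,4,30,0,0.4],
  [0,0,0,4,40,0,0.4],
  [0,0,0,4,40,0,0.4],
  [0,0,0,4,40,-10,0.4],
  [0,0,0,4,10,-45,0.4],
  [0,0,0,0,0,-45,0.4],
  [0,0,0,0,0,-25,0.4],
  [0,0,0,0,0,-15,0.5],
  [0,0,0,0,0,0,0.6],
  [0,0,0,0,0,0,0.9],
  [0,0,0,0,0,0,0.9],
  [0,0,0,0,0,0,0.9],
  [0,0,0,0,-1,0,0.9],
  [0,0,0,0,-1,0,0.9],
  [0,0,0,0,0,0,0.9],
  [0,0,0,0,0,0,0.9],
])

```text
clock: 16.55
eef_pos: [527.4, 277.7, 16.0]
eef_rot: [3.141, -0.001, 1.51]
wrist_force: [-5.7, 1.4, 4.4]
finger_gap: 25.3
finger_force: 25.0
```

>>> servo_tool([
  [0,0,0,0,0,0,0.3],
  [0,0,0,0,0,0,0.3],
  [0,0,0,0,0,0,0.3],
  [0,0,0,0,0,0,0.3],
  [0,0,0,0,0,20,0.3],
  [0,0,0,0,0,40,0.3],
  [0,0,0,0,-9,50,0.3],
  [0,0,0,16,-40,30,0.3],
  [0,0,0,20,-50,0,0.3],
  [0,0,0,20,-50,0,0.3],
  [0,0,0,20,-50,0,0.3],
  [0,0,0,20,-50,0,0.3],
  [0,0,0,20,-50,0,0.3],
  [0,0,0,0,0,0,0.3],
])

```text
clock: 18.3
eef_pos: [644.1, -25.3, 154.2]
eef_rot: [-3.141, 0.0, 1.506]
wrist_force: [-0.3, 0.5, 0.5]
finger_gap: 66.1
finger_force: 0.0
```

Run:
```python
from h import *
s=grab('scene','scene6');t=grab('top','top6')
print(manip.read_state()['eef_pos'])
for r in range(184,197): print(r,' '.join('%3d'%x for x in s[r,418:440].mean(1)))
for r in range(215,224): print(r,' '.join('%3d'%x for x in t[r,105:128].mean(1)))
```

```text
[643.42453012 -22.0564026  154.5448944 ]
184 117 118 115 113 112 108 107 109 110 111 112 108  94  81  79 103 134 152 154 139 119 114
185 116 117 113 113 115 114 116 112 114 113 112 105  87  79  81 109 145 175 177 157 130 114
186 116 117 115 116 116 115 115 115 116 115 111  99  82  75  86 102 140 176 186 168 138 117
187 121 122 122 123 123 124 123 126 127 126 114  93  82  91  98  95 124 164 182 178 154 137
188 130 133 134 136 140 139 140 141 142 136 118  93  93 117 124 109 109 148 177 183 173 165
189 126 136 142 145 149 153 151 154 153 146 124  98 108 136 145 127 109 131 168 188 183 183
190 118 120 122 133 143 148 145 146 151 140 119 106 125 148 153 140 117 120 155 182 187 183
191 115 112 106 109 114 119 121 119 117 109  99 108 133 151 155 146 129 118 143 176 185 172
192 119 123 121 110  99  96  95  92  77  61  61  95 132 152 158 154 138 121 131 164 179 166
193 102 126 137 136 127 124 119 104  81  50  53  91 131 152 157 157 148 129 125 152 178 175
194  80 104 127 142 144 147 150 140 118  95  89 113 139 155 158 156 155 141 126 142 174 180
195  66  79 101 121 136 150 156 154 146 134 126
[... 300 characters left out ...]
 163 109  78  74  76  76  75
217  30  27  34  76 119 140 149 153 141 114  80  91 155 167 167 166 167 161 110  77  75  77  78
218  30  28  29  40  59  66  69  72  69  56  38  49 107 156 166 165 167 167 162 110  78  75  76
219  29  30  28  43  63  67  59  59  54  44  36  36  66  96 154 164 162 166 167 160 109  78  75
220  29  28  43 106 135 137 120 113  94  56  39  45  50  69  84  86  96 151 161 166 160 102  75
221  27  29  63 151 166 164 162 162 160 106  85  99  89  85  74  71  72  85  95 149 157 108  77
222  33  46  92 156 165 163 163 163 164 160 159 159 159 155 106  86  73  69  70  84  94 140  99
223  84  86 155 169 168 165 165 165 166 165 165 165 164 165 162 158 108  88  85  72  71  84  76
```

>>> servo_tool([
  [0,0,0,0,0,-20,0.3],
  [0,0,0,0,0,-20,0.3],
  [0,0,0,0,0,-20,0.3],
  [0,0,0,0,0,-15,0.3],
  [0,0,0,0,0,-6,0.4],
  [0,0,0,0,0,0,0.6],
  [0,0,0,0,0,0,0.9],
  [0,0,0,0,0,0,0.9],
  [0,0,0,0,0,0,0.9],
  [0,0,0,0,0,0,0.9],
], grip_force=35)

```text
clock: 19.65
eef_pos: [643.7, -22.0, 74.2]
eef_rot: [3.141, 0.0, 1.51]
wrist_force: [-0.2, -0.7, 2.0]
finger_gap: 23.3
finger_force: 35.0
```

>>> servo_tool([
  [0,0,0,0,0,15,0.9],
  [0,0,0,0,0,30,0.9],
  [0,0,0,0,0,30,0.9],
  [0,0,0,0,0,30,0.9],
  [-0.3,-2,0,-8,-14,0,0.9],
  [-0.6,-3.75,0,-15,-26,0,0.9],
  [-0.6,-4,0,-16,-28,0,0.9],
  [-0.6,-4,0,-16,-28,-1,0.9],
  [-0.6,-4,0,-16,-28,-1,0.9],
  [-0.4,-2,0,-12,-20,-2,0.9],
  [0,0,0,0,0,0,0.9],
  [0,0,0,0,0,0,0.9],
])

```text
clock: 21.15
eef_pos: [561.0, -165.6, 175.6]
eef_rot: [2.794, 0.032, 1.504]
wrist_force: [0.1, -0.4, -1.4]
finger_gap: 23.6
finger_force: 35.0
```

Run:
```python
from h import *
s=grab('scene','scene7');t=grab('top','top7')
st=manip.read_state();p=st['eef_pos'];M=R.from_euler('xyz',st['eef_rot']).as_matrix();a=M[:,2];print(p,a,st['finger_gap'],st['wrist_force'])
for nm,tip in(('A',p+64.2*a),('B',p+[0,0,37]+101*a)):
    print(nm,tip.round(1),proj('scene',tip),proj('top',tip), 'collar',proj('scene',tip-65*a),proj('top',tip-65*a))
cv2.imwrite('pics/m9.png',np.hstack([cv2.convertScaleAbs(crop(s,170,200,66,100,6),alpha=1.5,beta=10),cv2.convertScaleAbs(crop(t,325,140,66,100,6),alpha=1.5,beta=10)]))
```

```text
[ 561.14594586 -165.3494336   175.19611068] [ 0.33781228 -0.05263195 -0.93974078] 23.400301000844987 [-0.54297674 -0.73080561  0.22175909]
A [ 582.8 -168.7  114.9] [[202.25792384 217.74509463]] [[354.72000833 194.65356325]] collar [[198.71412575 192.74452533]] [[358.46448562 202.96213341]]
B [ 595.3 -170.7  117.3] [[201.2984468  222.13259981]] [[355.72952569 188.84081062]] collar [[197.66946206 197.05856911]] [[359.55032757 196.76280311]]
```

View pics/m9.png

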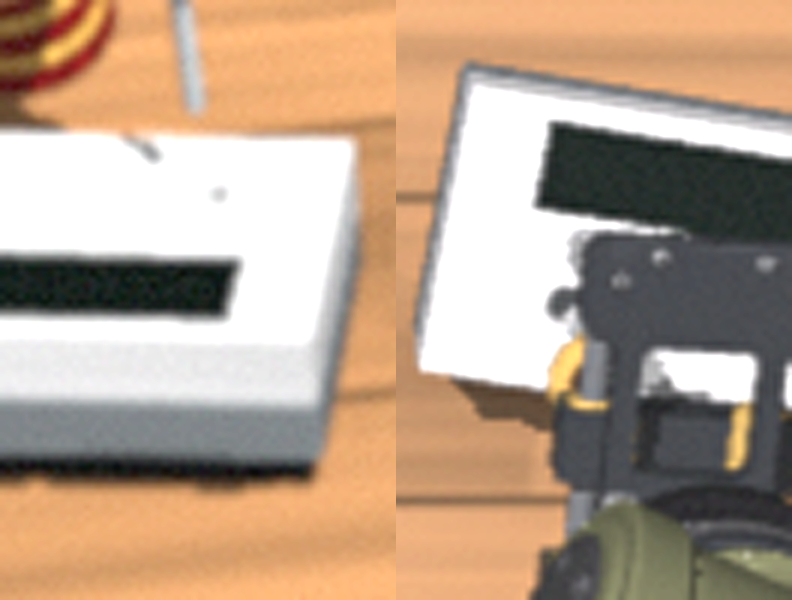

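Run:
```python
from h import *
s=cv2.imread('pics/scene0.png');t=cv2.imread('pics/top0.png');s7=cv2.imread('pics/scene7.png')
for a in(s,s7):
  for r in range(228,237): print(r,' '.join('%3d'%x for x in a[r,196:216].mean(1)))
  print()
for r in range(184,197): print(r,' '.join('%3d'%x for x in t[r,344:362].mean(1)))
th=np.linspace(0,6.28,13)[:-1]
yaw=-.158;M=(R.from_euler('z',yaw)*R.from_euler('y',-np.radians(20))).as_matrix()
W=np.array([596,-171.3,77.2])+7.5*np.c_[np.cos(th),np.sin(th),0*th]@M.T
print(proj('scene',W).min(0),proj('scene',W).max(0),proj('top',W).min(0),proj('top',W).max(0))
```

```text
228 183 183 182 184 184 184 185 185 187 184 184 182 182 183 182 182 183 183 182 183
229 181 181 181 180 183 186 189 191 186 184 179 180 180 180 182 182 181 179 182 179
230 181 180 180 183 182 186 187 186 179 168 162 165 171 178 179 181 179 180 179 180
231 182 183 183 183 179 176 177 175 163 146 136 143 163 177 180 180 181 178 178 179
232 183 184 183 180 175 165 165 160 155 141 129 134 162 178 183 181 181 182 183 179
233 183 185 183 182 171 163 160 161 158 148 141 149 168 179 183 183 183 182 183 183
234 182 183 182 180 175 169 169 171 169 164 162 167 175 185 183 182 181 180 183 182
235 182 182 181 184 179 180 182 177 177 179 178 179 180 181 181 180 180 180 182 180
236 183 182 185 183 183 182 181 183 183 183 182 185 181 182 179 181 183 181 182 181

228 187 191 193 191 195 193 195 194 196 194 195 193 193 195 193 191 191 191 190 192
229 191 192 191 192 193 195 199 202 199 192 190 189 190 192 190 191 192 191 190 190
230 191 191 190 191 191 194 200 197 188 178 172 173 182 188 192 189 190 189 192 189
231 191 193 191 192 187 189 190 184 170 156 145 151 172 186 191 190 190 190 189 189
232 194
[... 811 characters left out ...]
82 182 179 121  66  50  48  46  68 123 171 178 177 179 178
190 175 176 177 178 179 165  94  53  50  50  65 105 121 172 180 179 180 179
191 172 173 173 175 175 153  90  52  50  68 109 123 130 176 185 184 183 183
192 176 175 175 176 175 165 117  77  74 119 134 136 161 176 179 179 180 182
193 176 176 176 176 177 176 164 126 121 131 141 158 174 176 175 176 175 176
194 178 176 176 176 176 177 177 172 164 167 179 177 178 178 176 176 177 175
195 179 180 180 179 179 178 177 179 177 177 177 176 175 175 176 176 176 176
196 180 181 181 181 181 180 180 181 179 179 179 179 177 178 178 176 177 175
[200.70745408 229.80047715] [207.44624155 234.14437135] [349.57011026 187.02325379] [356.1261907 193.3790022]
```

>>> servo_tool([
  [0,0,0,3,-0.6,-8.4,0.9],
  [0,0,0,3,-0.6,-8.4,0.9],
  [0,0,0,3,-0.5,-8.4,0.9],
  [0,0,0,3,-0.5,-8.4,0.9],
  [0,0,0,2.9,-0.5,-7.8,0.9],
  [0,0,0,0,0,0,0.9],
  [0,0,0,0,0,0,0.9],
])

```text
clock: 22.12
eef_pos: [575.5, -168.7, 133.7]
eef_rot: [2.794, 0.032, 1.504]
wrist_force: [-0.3, 0.6, -1.1]
finger_gap: 23.3
finger_force: 35.0
```

Run:
```python
from h import *
s=grab('scene','scene8');st=manip.read_state();p=st['eef_pos'];a=R.from_euler('xyz',st['eef_rot']).as_matrix()[:,2];tip=p+64.2*a;print(p,tip,st['wrist_force'])
print([proj('scene',tip-k*a)[0].round(1).tolist() for k in (4,10,20,30)])
for r in range(216,237): print(r,' '.join('%3d'%x for x in s[r,194:216].mean(1)))
```

```text
[ 575.57210502 -168.72531559  133.80952346] [ 597.28699209 -172.1390804    73.48995872] [-0.16370771 -0.04316848  0.16293158]
[[203.8, 232.0], [203.5, 229.9], [203.0, 226.3], [202.5, 222.7]]
216 108 107 106 105 101  97  91  82  86  91 102 106 111 112 111 111 113 111 114 112 113 114
217 109 111 109 105 109 104  95  85  86  95 101 109 112 113 115 113 112 113 113 113 115 114
218 107 109 110 114 113 108 103  98 106 112 111 113 113 111 114 114 112 115 114 114 114 117
219 113 112 112 110 110 111 103 105 125 127 118 115 113 112 111 112 111 112 111 113 115 112
220 115 115 113 112 110 113 107 112 128 133 124 112 109 110 108 110 108 111 108 109 107 108
221 116 113 112 113 115 119 114 110 127 133 127 121 113 112 113 114 108 105 104 103 100  99
222 109 107 105 110 127 139 133 119 128 139 142 137 135 134 133 132 127 122 117 115 117 116
223  92  91  93 103 134 165 161 139 126 139 152 162 167 168 166 165 162 158 157 154 158 155
224  83  82  85 109 147 180 180 154 129 138 154 174 186 188 188 186 186 184 182 184 183 185
225  83  83  87 118 161 189 188 160 133 134 151 172 187 192 191 192 194 192 191 1
[... 322 characters left out ...]
 120 124 144 167 183 190 195 191 195 191 194 193 191 193
230 192 193 193 188 180 157 127 107 105 121 141 155 165 174 185 190 192 191 191 193 192 190
231 194 195 194 194 191 181 157 125 100 115 133 140 139 151 175 189 193 190 190 194 192 192
232 197 198 197 197 198 192 176 140 107 109 127 132 126 143 172 192 196 195 195 192 194 192
233 193 196 194 199 196 194 180 150 117 118 136 142 140 156 181 194 195 196 193 195 197 195
234 195 195 195 193 196 196 186 168 150 148 160 171 170 178 189 193 195 194 195 193 192 194
235 195 195 195 197 196 195 194 187 182 180 184 189 190 191 193 193 195 193 194 193 192 194
236 196 196 195 197 197 197 195 197 196 191 193 194 194 195 193 194 193 195 193 194 192 194
```

>>> servo_tool([
  [0,0,0,1,-0.1,-2.8,0.9],
  [0,0,0,1,-0.1,-2.8,0.9],
  [0,0,0,1,-0.1,-2.8,0.9],
  [0,0,0,0.34,-0.05,-0.94,0.9],
  [0,0,0,0.34,-0.05,-0.94,0.9],
  [0,0,0,0,0,0,0.9],
])

```text
clock: 22.92
eef_pos: [579.2, -169.1, 123.2]
eef_rot: [2.794, 0.032, 1.504]
wrist_force: [-0.1, 1.1, -0.8]
finger_gap: 23.4
finger_force: 35.0
```

>>> servo_tool([
  [0,0,0,0.34,-0.05,-0.94,0.9],
  [0,0,0,0.34,-0.05,-0.94,0.9],
  [0,0,0,0.34,-0.05,-0.94,0.9],
  [0,0,0,0,0,0,0.9],
])

```text
clock: 23.42
eef_pos: [580.2, -169.2, 120.4]
eef_rot: [2.794, 0.032, 1.504]
wrist_force: [-0.1, 0.2, 1.2]
finger_gap: 23.6
finger_force: 35.0
```

```bash
cat > f.py <<'E'
from h import *
import time
f=[]
n=np.array([-.338,.053,.94])
for k in range(6):
    st=manip.read_state(); f.append(st['wrist_force']); manip.camera('top') if k<5 else 0
f=np.array(f);print(f.round(1).tolist(),(f@n).round(2),f.mean(0),(f@n).mean(),st['eef_pos'],st['clock'])
E
python3 f.py
```

```text
[[-0.1, 0.2, 1.2], [-1.7, 0.9, 1.2], [-0.8, -0.4, 1.4], [-1.1, -0.1, 1.3], [-2.7, -0.6, 0.6], [-0.3, 0.8, 0.8]] [1.13 1.73 1.59 1.53 1.47 0.87] [-1.11701967  0.13203252  1.06468422] 1.3853535358093525 [ 580.17332668 -169.21600028  120.4074458 ] 23.675
```

>>> servo_tool([
  [0,0,0,0.34,-0.05,-0.94,0.9],
  [0,0,0,0.34,-0.05,-0.94,0.9],
  [0,0,0,0.34,-0.05,-0.94,0.9],
  [0,0,0,0,0,0,0.9],
])

```text
clock: 24.18
eef_pos: [581.2, -169.4, 117.6]
eef_rot: [2.794, 0.032, 1.504]
wrist_force: [-1.3, -0.0, 2.6]
finger_gap: 23.8
finger_force: 35.0
```

```bash
python3 f.py
```

```text
[[-1.3, -0.0, 2.6], [-1.7, 0.6, 2.8], [-2.2, -0.5, 3.7], [-1.3, 0.8, 2.8], [-1.9, 0.2, 3.9], [-2.0, 0.3, 2.6]] [2.86 3.21 4.18 3.16 4.35 3.13] [-1.75024389  0.21631121  3.06336364] 3.482608755062332 [ 581.25034995 -169.37931922  117.64185658] 24.425
```

>>> servo_tool([
  [0,0,0,0.34,-0.05,-0.94,0.9],
  [0,0,0,0,0,0,0.9],
  [0,0,0,0,0,0,0.9],
])

```text
clock: 24.8
eef_pos: [581.6, -169.4, 116.7]
eef_rot: [2.794, 0.032, 1.504]
wrist_force: [-2.2, -0.4, 4.1]
finger_gap: 23.6
finger_force: 35.0
```

```bash
python3 f.py
```

```text
[[-2.2, -0.4, 4.1], [-2.1, -0.2, 3.4], [-2.1, 0.8, 4.4], [-1.7, 0.8, 3.5], [-2.7, 1.2, 4.1], [-1.9, 0.3, 3.3]] [4.57 3.91 4.86 3.91 4.81 3.72] [-2.12098707  0.41446737  3.78529204] 4.297034915998062 [ 581.5629627  -169.41344816  116.62507024] 25.05
```

>>> servo_tool([
  [0,0,0,0.17,0,-0.47,0.9],
  [0,0,0,0,0,0,0.9],
  [0,0,0,0,0,0,0.9],
  [0,0,0,0,0,0,0.9],
  [0,0,0,0,0,0,0.9],
  [0,0,0,0,0,0,0.9],
  [0,0,0,0,0,0,0.9],
  [0,0,0,0,0,0,0.9],
  [0,0,0,0,0,0,0.9],
  [0,0,0,0,0,0,0.9],
  [0,0,0,0,0,0,0.9],
  [0,0,0,0,0,0,0.9],
])

```text
clock: 26.55
eef_pos: [581.7, -169.4, 116.1]
eef_rot: [2.794, 0.032, 1.504]
wrist_force: [-1.9, 0.6, 4.5]
finger_gap: 23.3
finger_force: 35.0
```

```bash
python3 f.py
```

```text
[[-1.9, 0.6, 4.5], [-1.2, -0.1, 4.1], [-1.7, 0.9, 4.4], [-2.1, 0.5, 4.5], [-1.9, 0.6, 4.7], [-1.3, -1.2, 2.5]] [4.91 4.21 4.74 4.97 5.07 2.76] [-1.67527328  0.19956309  4.11527628] 4.4451789112799105 [ 581.68621004 -169.40085889  116.09698576] 26.8
```

>>> servo_tool([
  [0,0,0,-1.7,0.3,4.7,0.9],
  [0,0,0,-3.4,0.5,9.4,0.9],
  [0,0,0,-4,0.6,11,0.9],
  [0,0,0,-4,0.6,11,0.9],
  [0,0,0,-4,0.6,11.2,0.9],
  [0,0,0,-4,0.6,11.3,0.9],
  [0.4,2,0,12,20,2,0.9],
  [0.6,4,0,16,28,1,0.9],
  [0.6,4,0,16,28,1,0.9],
  [0.6,4,0,16,28,0,0.9],
  [0.6,3.75,0,15,26,0,0.9],
  [0.3,2,0,8,14,0,0.9],
  [0,0,0,0,0,0,0.9],
  [0,0,0,0,0,0,0.9],
])

```text
clock: 28.55
eef_pos: [643.2, -22.8, 178.9]
eef_rot: [3.141, 0.0, 1.509]
wrist_force: [-0.6, -0.4, -0.7]
finger_gap: 23.7
finger_force: 35.0
```

Run:
```python
from h import *
s=grab('scene','scene9');st=manip.read_state();p=st['eef_pos'];a=R.from_euler('xyz',st['eef_rot']).as_matrix()[:,2];tip=p+64.2*a;print(p,st['eef_rot'],tip,st['wrist_force'],st['clock'])
print([proj('scene',tip-k*a)[0].round(1).tolist() for k in (0,10,20,30)])
for r in range(205,232): print(r,' '.join('%3d'%x for x in s[r,260:290].mean(1)))
```

```text
[643.17823894 -22.97457907 179.09238344] [3.14077414e+00 1.71446868e-04 1.50911530e+00] [643.23000902 -22.98880421 114.89240589] [ 0.02884534  0.17160552 -0.8528213 ] 28.6
[[272.9, 233.9], [272.8, 231.5], [272.7, 229.0], [272.6, 226.5]]
205  38  39  39  46  46  46  36  37  40  36  37  37  29  31  33  28  29  27  31  30  31  25  27  30  26  26  28  27  21  26
206  33  28  28  29  25  25  30  28  27  27  29  28  26  27  20  23  23  21  22  22  22  26  27  24  23  21  27  31  31  33
207  27  22  21  26  24  22  30  28  28  31  27  30  26  31  35  32  35  38  33  34  40  39  38  45  46  49  43  50  51  54
208  36  37  38  37  41  38  43  42  43  42  48  52  55  60  61  62  65  64  64  65  65  64  66  66  68  69  65  66  67  69
209  58  58  61  59  60  60  65  65  64  63  66  75  80  84  84  83  88  84  86  83  85  84  85  81  79  82  80  72  70  64
210  70  74  73  73  76  74  75  75  73  77  78  84  88  93  89  91  90  88  89  88  86  87  85  84  84  85  81  72  64  64
211  72  73  75  78  79  77  76  77  77  79  81  84  87  87  84  84  83  84  81  82  81  80  79  79  79  80  78  74  69
[... 1784 characters left out ...]
  92  81  72  78  90  99 104 105 105 104 105 107 103 104 103 106 105 105 102 101
227 105 107 107 106 106 103 105 105 105 106 100  90  83  89 101 106 107 106 105 106 109 107 106 110 109 108 111 111 108 105
228 107 105 106 108 108 110 108 108 109 111 110 100  84  91 112 115 117 117 117 118 117 118 119 123 123 127 127 129 126 121
229 123 122 120 122 124 123 122 121 125 124 121 107  89  97 121 136 143 140 142 142 139 139 138 139 145 149 149 149 144 137
230 146 146 144 144 143 141 138 138 140 140 135 118  92 100 126 150 157 156 155 157 155 151 151 154 160 164 164 160 156 149
231 162 161 157 157 158 149 148 145 145 147 146 126  98  99 128 151 160 162 160 160 156 155 155 160 164 168 162 160 159 154
```

>>> servo_tool([
  [0,0,0,0.4,0.8,-10,0.9],
  [0,0,0,0,0,-20,0.9],
  [0,0,0,0,0,-20,0.9],
  [0,0,0,0,0,-20,0.9],
  [0,0,0,0,0,-18,0.9],
  [0,0,0,0,0,-11,0.9],
  [0,0,0,0,0,-4,0.9],
  [0,0,0,0,0,0,0.9],
])

```text
clock: 29.6
eef_pos: [644.1, -21.4, 75.9]
eef_rot: [3.141, 0.0, 1.51]
wrist_force: [-0.4, 0.6, -1.3]
finger_gap: 23.4
finger_force: 35.0
```

>>> servo_tool([
  [0,0,0,0,0,-1,0.9],
  [0,0,0,0,0,-0.6,0.9],
  [0,0,0,0,0,0,0.9],
])

```text
clock: 29.98
eef_pos: [644.0, -21.4, 74.2]
eef_rot: [3.141, 0.0, 1.51]
wrist_force: [-0.3, 0.4, -1.6]
finger_gap: 23.4
finger_force: 35.0
```

>>> servo_tool([
  [0,0,0,0,0,-0.5,0.9],
  [0,0,0,0,0,-0.5,0.9],
  [0,0,0,0,0,0,0.9],
])

```text
clock: 30.35
eef_pos: [644.1, -21.4, 74.2]
eef_rot: [3.141, 0.0, 1.51]
wrist_force: [-4.2, 0.3, 6.7]
finger_gap: 23.5
finger_force: 35.0
```

>>> servo_tool([
  [0,0,0,0,0,0.4,0.9],
  [0,0,0,0,0,0,0.6],
  [0,0,0,0,0,0,0.4],
  [0,0,0,0,0,0,0.3],
  [0,0,0,0,0,0,0.3],
  [0,0,0,0,0,0,0.3],
  [0,0,0,0,0,15,0.3],
  [0,0,0,0,0,30,0.3],
  [0,0,0,0,0,40,0.3],
  [0,0,0,0,0,40,0.3],
  [0,0,0,-50,0,20,0.3],
  [0,0,0,-50,0,0,0.3],
  [0,0,0,-50,0,0,0.3],
  [0,0,0,-50,0,0,0.3],
  [0,0,0,0,0,0,0.3],
  [0,0,0,0,0,0,0.3],
])

```text
clock: 32.35
eef_pos: [444.7, -21.5, 219.6]
eef_rot: [3.14, 0.0, 1.51]
wrist_force: [0.9, 1.1, -0.8]
finger_gap: 66.0
finger_force: 0.0
```

Run:
```python
from h import *
s=grab('scene','scene10').astype(int);t=grab('top','top10').astype(int)
st=manip.read_state();print(st['eef_pos'],st['clock'],st['wrist_force'],st['finger_gap'])
o=cv2.imread('pics/scene0.png').astype(int)
for nm,(u0,u1,v0,v1) in dict(stylus=(255,300,215,275),console=(130,235,218,282),tumbler=(260,305,262,312),mallet=(335,410,240,340),jar=(255,292,160,205),brush=(300,330,130,195),bang=(115,245,150,218)).items():
    d=np.abs(s[v0:v1,u0:u1]-o[v0:v1,u0:u1]).sum(2); print(nm,(d>100).sum(),d.mean().round(1))
for r in range(220,234): print(r,' '.join('%3d'%x for x in o[r,266:282].mean(1)),'|',' '.join('%3d'%x for x in s[r,266:282].mean(1)))
for r in range(188,195): print(r,' '.join('%3d'%x for x in s[r,418:440].mean(1)))
```

```text
[444.81354371 -21.43924685 218.76094648] 32.45 [-0.27660163  0.40043368  0.13120881] 65.87962767515008
stylus 0 11.4
console 0 12.7
tumbler 0 9.7
mallet 0 10.1
jar 0 10.2
brush 0 10.7
bang 1956 47.5
220  96  94  92  87  80  73  69  63  63  67  76  85  90  95  93  94 |  98  99  96  90  83  79  68  71  72  76  81  87  94  97  97 100
221  92  91  84  73  62  56  53  54  58  58  67  71  86  96  97  97 |  94  96  91  81  69  57  55  56  56  59  66  76  88  97  98 103
222  93  91  78  60  50  51  49  50  50  53  55  65  76  90  99  99 |  96  95  87  70  55  50  52  51  53  55  60  64  80  96 101 104
223  97  86  68  54  51  50  48  54  51  49  52  55  67  83  96 103 | 100  95  83  64  53  54  56  55  53  55  50  59  68  89 101 104
224 100  85  66  53  55  55  58  54  56  55  51  52  59  79  93 100 | 103  92  75  60  58  56  52  56  55  52  54  57  63  81  97 103
225  98  83  61  54  54  56  56  53  59  59  51  57  59  77  93  97 | 102  91  67  56  52  56  57  58  57  58  56  55  62  76  91 100
226  96  82  60  47  50  52  57  53  54  59  53  58  58  76  90  93 |  99  86  65  52  53  55  59
[... 918 characters left out ...]
 103  58  24  21  20  22  25  28  31  34  52  88 126 145
188 123 125 125 126 131 130 131 135 134 130 112  87  84 109 116 104 103 135 165 171 161 155
189 121 124 131 137 142 142 143 145 145 137 113  91 100 129 135 121 100 123 157 174 174 171
190 105 112 115 122 134 136 141 138 139 130 110  98 117 137 141 130 108 112 143 173 177 168
191 111 104 100  98 107 109 112 112 109 102  91  98 124 143 146 137 120 111 133 163 172 162
192 112 119 112 103  92  89  90  87  68  57  61  85 125 143 144 146 130 116 121 153 169 155
193  94 117 129 128 116 115 112  98  74  44  47  83 119 140 148 148 139 123 117 144 166 162
194  75  97 121 133 139 139 138 131 112  88  82 102 131 144 148 147 145 130 118 134 164 171
```

Run:
```python
from h import *
for n in('top','scene'):
    a=cv2.imread(f'pics/{n}10.png').astype(int);b=cv2.imread(f'pics/{n}0.png').astype(int)
    d=np.abs(a-b).sum(2)>110
    for nm,(u0,u1,v0,v1) in (dict(stacks=(362,455,228,312),single=(305,345,268,308)) if n=='top' else dict(stackL=(115,158,150,195),stackR=(152,192,175,215),single=(212,245,155,185))).items():
        ys,xs=np.nonzero(d[v0:v1,u0:u1]);print(n,nm,len(xs),(xs.min()+u0,xs.max()+u0,ys.min()+v0,ys.max()+v0) if len(xs) else '')
        # red mask compare
        red=lambda c:((c[:,:,2]>c[:,:,1]*2.2)&(c[:,:,2]>50))[v0:v1,u0:u1]
        print('  red centroid',[np.round(np.mean(np.nonzero(red(c)),1),1).tolist()+[int(red(c).sum())] for c in(b,a)])
```

```text
top stacks 1691 (np.int64(362), np.int64(425), np.int64(254), np.int64(311))
  red centroid [[46.5, 50.9, 835], [46.6, 51.3, 820]]
top single 377 (np.int64(305), np.int64(344), np.int64(268), np.int64(307))
  red centroid [[20.9, 20.3, 246], [nan, nan, 0]]
scene stackL 277 (np.int64(141), np.int64(157), np.int64(150), np.int64(176))
  red centroid [[22.2, 21.3, 499], [22.0, 21.5, 514]]
scene stackR 243 (np.int64(154), np.int64(191), np.int64(175), np.int64(198))
  red centroid [[20.7, 18.8, 388], [20.0, 19.0, 402]]
scene single 14 (np.int64(212), np.int64(215), np.int64(165), np.int64(168))
  red centroid [[16.0, 15.6, 143], [16.0, 15.5, 142]]
  return _methods._mean(a, axis=axis, dtype=dtype,
  ret = um.true_divide(
```

Only the arm's shadow differs there; the bystanders are where they were. Handing in.

```bash
python3 -c "
from cell import manip
print(manip.sign_off())"
```

```text
the job is handed in; nothing more can be done
None
```

The job is handed in at about 32 s: the mark measures within about 1 mm of the drill tip, the zero button was held down for about 2 s at an estimated 5.5 N, the stylus hangs upright in its stand again, and the camera check showed the bystanders where they were.

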